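Pack the covered vans into the stock tray

TASK

The show is over: put the four covered goods vans away in the stock tray, each standing upright on its wheels and lengthwise inside the bay whose floor has the van's own colour. Set them down without dropping them, and leave the two open coal wagons where they stand.

Things in the scene. Friction and masses are not known exactly. Their poses are not given: they have to be found in the camera images.
- van_red: red covered model goods van, loose, about 90 g, wheels do not turn: 105 long (own x) x 32 wide (own y) x 48 mm tall. From above a closed red roof with a narrow pale grey strip along it. Flat sides to grip across the width, 14 to 43 above the underside; running gear below is 95 x 26. Ends alike. Origin: centre of underside, z up
- van_blue: blue covered model goods van, loose, about 90 g, wheels do not turn: 105 long (own x) x 32 wide (own y) x 48 mm tall. From above a closed blue roof with a narrow pale grey strip along it. Flat sides to grip across the width, 14 to 43 above the underside; running gear below is 95 x 26. Ends alike. Origin: centre of underside, z up
- van_green: green covered model goods van, loose, about 90 g, wheels do not turn: 105 long (own x) x 32 wide (own y) x 48 mm tall. From above a closed green roof with a narrow pale grey strip along it. Flat sides to grip across the width, 14 to 43 above the underside; running gear below is 95 x 26. Ends alike. Origin: centre of underside, z up
- van_yellow: yellow covered model goods van, loose, about 90 g, wheels do not turn: 105 long (own x) x 32 wide (own y) x 48 mm tall. From above a closed yellow roof with a narrow pale grey strip along it. Flat sides to grip across the width, 14 to 43 above the underside; running gear below is 95 x 26. Ends alike. Origin: centre of underside, z up
- bay_red: fixed tray bay with a red floor: 122 long (own x) x 56 wide (own y), inside 116 x 50 (all mm); plywood walls 12 high, floor 4 thick. Origin: centre of underside, 4 above the table (floor 8, wall tops 16 above the table). Four bays, 132 apart lengthwise, 90 sideways, in one low dark wood tray (272 x 164, rim 15 high); colours change places
- bay_blue: fixed tray bay with a blue floor: 122 long (own x) x 56 wide (own y), inside 116 x 50 (all mm); plywood walls 12 high, floor 4 thick. Origin: centre of underside, 4 above the table (floor 8, wall tops 16 above the table). Four bays, 132 apart lengthwise, 90 sideways, in one low dark wood tray (272 x 164, rim 15 high); colours change places
- bay_green: fixed tray bay with a green floor: 122 long (own x) x 56 wide (own y), inside 116 x 50 (all mm); plywood walls 12 high, floor 4 thick. Origin: centre of underside, 4 above the table (floor 8, wall tops 16 above the table). Four bays, 132 apart lengthwise, 90 sideways, in one low dark wood tray (272 x 164, rim 15 high); colours change places
- bay_yellow: fixed tray bay with a yellow floor: 122 long (own x) x 56 wide (own y), inside 116 x 50 (all mm); plywood walls 12 high, floor 4 thick. Origin: centre of underside, 4 above the table (floor 8, wall tops 16 above the table). Four bays, 132 apart lengthwise, 90 sideways, in one low dark wood tray (272 x 164, rim 15 high); colours change places
- open_green: green open-topped model coal wagon, loose, does not belong in the tray: 105 long (own x) x 32 wide (own y) x 43 mm tall, about 90 g. From above a green rim round a black coal load, no roof. Origin: centre of its underside, z up
- open_red: red open-topped model coal wagon, loose, does not belong in the tray: 105 long (own x) x 32 wide (own y) x 43 mm tall, about 90 g. From above a red rim round a black coal load, no roof. Origin: centre of its underside, z up
There are look-alikes about, which are no part of the job. What is shaped like the van_green but purple is not meant.

How it is judged:
At the end, for the whole second after the job is handed in: Each covered van is in the bay of its colour: on its floor (to 4 mm), upright (0.12 rad), along it (0.26 rad), centred to 13 mm lengthwise and 15 mm sideways, released, at rest; both open wagons upright (0.12 rad) and within 20 mm of where they stood (x of van_red in the frame of bay_red between -0.013 and 0.013 m and y of van_red in the frame of bay_red between -0.015 and 0.015 m and z of van_red in the frame of bay_red between 0 and 0.008 m and angle between the x axis of van_red and the x axis of bay_red, either way round below 0.26 rad and angle between each of van_red, van_blue, van_green, van_yellow, open_green, open_red's own z axis and vertical below 0.12 rad and linear speed of each of van_red, van_blue, van_green, van_yellow below 0.02 m/s and contact force between each of van_red, van_blue, van_green, van_yellow and the fingers below 0.05 N and x of van_blue in the frame of bay_blue between -0.013 and 0.013 m and y of van_blue in the frame of bay_blue between -0.015 and 0.015 m and z of van_blue in the frame of bay_blue between 0 and 0.008 m and angle between the x axis of van_blue and the x axis of bay_blue, either way round below 0.26 rad and x of van_green in the frame of bay_green between -0.013 and 0.013 m and y of van_green in the frame of bay_green between -0.015 and 0.015 m and z of van_green in the frame of bay_green between 0 and 0.008 m and angle between the x axis of van_green and the x axis of bay_green, either way round below 0.26 rad and x of van_yellow in the frame of bay_yellow between -0.013 and 0.013 m and y of van_yellow in the frame of bay_yellow between -0.015 and 0.015 m and z of van_yellow in the frame of bay_yellow between 0 and 0.008 m and angle between the x axis of van_yellow and the x axis of bay_yellow, either way round below 0.26 rad and distance of each of open_green, open_red from where it was at the start of the episode below 0.02 m); the robot touches nothing.
It fails at once if a van is dropped or thrown (faster than 0.6 m/s while the robot does not touch it) ((contact force between van_red and the fingers below 0.05 N and contact force between van_red and the arm below 0.05 N and linear speed of van_red above 0.6 m/s) or (contact force between van_blue and the fingers below 0.05 N and contact force between van_blue and the arm below 0.05 N and linear speed of van_blue above 0.6 m/s) or (contact force between van_green and the fingers below 0.05 N and contact force between van_green and the arm below 0.05 N and linear speed of van_green above 0.6 m/s) or (contact force between van_yellow and the fingers below 0.05 N and contact force between van_yellow and the arm below 0.05 N and linear speed of van_yellow above 0.6 m/s)).
It fails at once if an open wagon is shifted more than 20 mm (distance of any of open_green, open_red from where it was at the start of the episode above 0.02 m).
It also fails if it takes over 106 s, if anything falls off the work surface, if the arm or the gripper's body presses on something with over 40 N, if the wrist force passes 120 N, or if a joint passes its speed limit or range.

ROBOT

A 7-joint arm with a two-finger parallel gripper is mounted at the origin on the work surface. World frame = base frame: x ahead of the robot, y to its left, z up, the work surface at z = 0. Lengths are in m, angles in rad, forces in N, time in s.
With the tool pointing down it reaches from about 0.425 to 0.925 m from the base axis. Payload 6.8 kg.
Tool frame: the origin (TCP) lies at the very end of the fingers, on their centre line; the grasp point (between the pads) lies 19 mm behind it; z points along the fingers, y is the line along which they close (so a half turn about z gives the same grasp; the last joint's range is limited). The gripper opens to 85 mm and grips with 20 to 120 N. Pads are 22 mm wide; open, the fingers measure 114 mm over their backs; the gripper's body (76 mm by 85 mm) begins 54 mm behind the grasp point. The pads swing forward as they close: fully open they stand 13 mm farther back than shut.
Start: joints at [-1.42, 0.477, 0.022, 1.555, -0.011, 1.109, -0.083], TCP at [0.173, 0.653, 0.231] pointing down, gripper open.
Joint ranges: [-2.96, 2.96], [-0.34, 2.1], [-1.41, 1.46], [0.24, 2.44], [-1.37, 4.51], [0.17, 1.92], [-2.96, 2.96]. Speed limits (rad/s): [2.39, 2.39, 3.14, 3.14, 3.14, 3.14, 3.14].

INTERFACE

Orientations are given as a rotation vector (axis times angle).
In Python, from bench import r gives the robot as it stands.
- The arm moves only by the shell command python3 -m jog 'ROWS' [FORCE]. ROWS is JSON, a list of rows, each an object of numbers: "fingers": the finger opening in m, from 0 to 0.0854; "x", "y", "z": the shift along the tool's x, y, z in m; "rx", "ry", "rz": the turn, a rotation vector about the tool's x, y, z in degrees. In form: [{"fingers": .., "x": .., "y": .., "z": .., "rx": .., "ry": .., "rz": ..}, ...]. A call has 1 to 8 rows; each row shifts and turns the commanded pose from where the row before left it, along the tool's axes as they then stand; what a row does not reach is not made up. A row lasts 1/8 s, in which the tool goes at most 62.5 mm and 10.7 degrees, less where a joint would pass 70% of its speed; a pose out of reach is approached as far as the arm can. A call is refused whole if a number of a shift passes 0.0625 or a number of a turn 10.7, either way. A call with a gripper value outside its range is refused whole. The fingers move at their own pace and stop on an object; FORCE is the grip in N (left out, the last holds). Time passes only in rows, so rows that do not move let the fingers close. It gives the time, the measured TCP pose, the force, the opening and the grip force at its end, in the units of the state.
- r.get_obs(): the state, without advancing time (a new reading comes with each control period).
- r.grab_frame(name): name is "side" or "top"; returns (picture, depth): 384x512x3 uint8, red, green, blue; 384x512 float32, m along the optical axis (not along the pixel's ray), 0 where there is no reading.
- r.get_calibration(name): a dict with "mtx" (3x3 intrinsics, pixels), "extrinsics" (4x4, takes a point from camera to world coordinates). Camera axes: x right, y down, z forward; pixel columns grow to the right and rows downward; lengths in m; the calibration is good to about 2 mm. A picture is of the moment at which its call begins. get_calibration takes no time and is no camera call.
- r.hand_in(): hands the job in; it is judged then, once.
Trained networks look in the newest picture that a camera, given by its name, has taken for a name from the list of things; names that differ only in an ending like _2 or _b are one class to them, and where a whole thing is asked for, a point or a joint stands for the part that bears it (a point fixed in the world has none). Each returns a list of dicts, best first, with "score" (0 to 1); they miss things now and then, are a little off and sometimes report something else, mostly with a low value. They report only what shows in the picture. A call takes as long as a camera call. They do not tell look-alikes from the thing itself.
- r.search_frame(target, camera): "xyz" ([x, y, z] in m, in world coordinates, good to about 4 mm: the middle of the surface that is visible of it).
- r.landmark_of(target, camera): "xyz" ([x, y, z] in m, in world coordinates, good to about 4 mm: a listed point, or the origin of a listed thing).
The state is a dict: "clock": time; "joints": joint angles; "qvel": joint speeds; "tau": joint torques, N m; "tcp_pos": TCP position; "orientation": TCP orientation; "contact_force": force on the tool from outside, world axes, zero at the start; "moment": the same for the moment, N m; "grip_width": finger opening in m; "gripper_force": force on a finger pad.
Only numpy, scipy, OpenCV 4.12 (cv2) and the standard library are available. Lean on these libraries where they do the work, as an engineer would, in place of code of your own. Each camera call takes 0.05 s, during which the arm holds its last target. There are 200 camera calls.

## Working session

There is one attempt and no reset: what is moved stays moved. The work goes in short steps, Python scripts to look and compute and a shell command to move; the robot and the scene stay as the last step left them, time stands still between calls to the robot, and variables do not carry over. Pictures are saved under pics/ and viewed, at most 14 in all, crops included, and the job is handed in when it is done.

```bash
mkdir -p pics; python3 - <<'E'
from bench import r
import cv2,numpy as np
for c in("top","side"):
    p,d=r.grab_frame(c); cv2.imwrite(f"pics/{c}0.png",p[:,:,::-1]); np.savez(f"{c}0.npz",p=p,d=d)
    k=r.get_calibration(c); print(c,np.round(k["mtx"],1).tolist(),np.round(k["extrinsics"],3).tolist())
o=r.get_obs(); print(o)
E
```

```text
top [[499.3, 0.0, 254.6], [0.0, 499.3, 181.5], [0.0, 0.0, 1.0]] [[-0.012, -0.997, 0.08, 0.482], [-1.0, 0.011, -0.017, 0.053], [0.016, -0.08, -0.997, 1.222], [0.0, 0.0, 0.0, 1.0]]
side [[398.6, 0.0, 249.9], [0.0, 398.6, 187.1], [0.0, 0.0, 1.0]] [[-0.84, -0.414, 0.351, 0.235], [-0.543, 0.631, -0.554, 0.644], [0.008, -0.656, -0.755, 0.828], [0.0, 0.0, 0.0, 1.0]]
{'clock': 0.1, 'joints': array([-1.42008381,  0.47772906,  0.0223608 ,  1.55633176, -0.01149669,
        1.10929974, -0.08308334]), 'qvel': array([-3.06884147e-04, -2.75765035e-03,  1.80446132e-03, -3.58990124e-03,
       -2.16674875e-03,  5.38503083e-05, -6.05620202e-04]), 'tau': array([ 4.79190086e-03, -5.97755420e+01,  1.61399625e+00, -2.81953919e+01,
        1.28504782e-02,  4.94391716e-03,  2.40213711e-05]), 'tcp_pos': array([0.17264222, 0.65200652, 0.23042429]), 'orientation': array([-4.05362721e-01, -3.11524755e+00,  2.57200662e-03]), 'contact_force': array([-0.9615006 ,  0.23179653, -0.35017988]), 'moment': array([-0.01069121, -0.02116699, -0.08273463]), 'gripper_force': 0.0, 'grip_width': 0.08567152916305383}
```

View pics/top0.png

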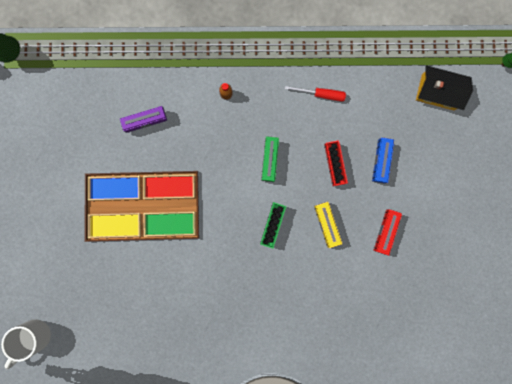

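View pics/side0.png

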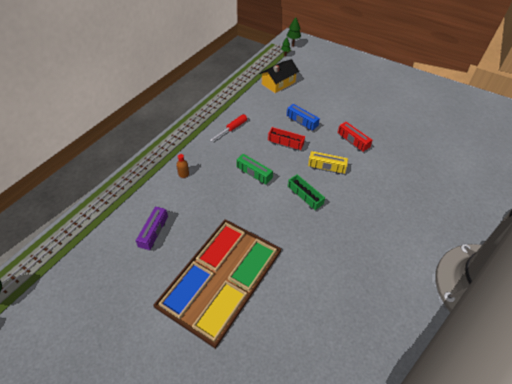

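```bash
cat > h.py <<'E'
import numpy as np,cv2
from scipy.spatial.transform import Rotation as R
from bench import r
HUE={"red":(0,),"yellow":(28,),"green":(65,),"blue":(108,)}
def world(c,d):
    k=r.get_calibration(c);K=k["mtx"];v,u=np.mgrid[:384,:512]
    P=np.stack([(u-K[0,2])/K[0,0]*d,(v-K[1,2])/K[1,1]*d,d,np.ones_like(d)],-1)
    return P@np.array(k["extrinsics"]).T
def blobs(p,d):
    W=world("top",d);hsv=cv2.cvtColor(p,cv2.COLOR_RGB2HSV);out=[]
    for n,(h,) in HUE.items():
        dh=np.abs((hsv[...,0].astype(int)-h+90)%180-90)
        m=((dh<11)&(hsv[...,1]>120)&(hsv[...,2]>50)&(d>0)).astype(np.uint8)
        m=cv2.morphologyEx(m,cv2.MORPH_CLOSE,np.ones((5,5)))
        N,L,S,C=cv2.connectedComponentsWithStats(m)
        for i in range(1,N):
            if S[i,4]<150: continue
            q=W[L==i]; z=np.percentile(q[:,2],80) ; q=q[abs(q[:,2]-z)<.006]
            (cx,cy),(a,b),_=rr=cv2.minAreaRect(q[:,:2].astype(np.float32)*1000)
            bx=cv2.boxPoints(rr);e=max((bx[1]-bx[0],bx[2]-bx[1]),key=np.linalg.norm)
            out.append((n,C[i].round().astype(int).tolist(),round(cx),round(cy),round(z*1000),round(max(a,b)),round(min(a,b)),round(np.degrees(np.arctan2(e[1],e[0]))%180,1),round(np.hypot(cx,cy))))
    return out
def go(x,y,z,longdeg=None):
    """remaining tool-frame shift (mm, after the turn) and rz (deg) to put tcp at x,y,z mm with tool x along longdeg"""
    o=r.get_obs();M=R.from_rotvec(o["orientation"]);X=M.as_matrix()[:,0]
    a=np.degrees(np.arctan2(X[1],X[0]));rz=0
    if longdeg is not None: rz=-((longdeg-a+90)%180-90)
    b=np.radians(a-rz);tx=np.array([np.cos(b),np.sin(b)]);ty=np.array([np.sin(b),-np.cos(b)])
    e=np.array([x,y,z])/1000-o["tcp_pos"]
    print("rz %.1f  then x %.1f y %.1f z %.1f mm | yaw %.1f tilt %.1f t %.2f j7 %.2f w %.1f"%(rz,*(1000*np.array([e[:2]@tx,e[:2]@ty,-e[2]])),a,np.degrees(np.arccos(-M.as_matrix()[2,2])),o["clock"],o["joints"][6],1000*o["grip_width"]))
E
python3 - <<'E'
from h import *
f=np.load("top0.npz")
for b in blobs(f["p"],f["d"]): print(*b)
p=f["p"][120:265,245:425]; cv2.imwrite("pics/crop.png",cv2.resize(p,None,fx=4,fy=4,interpolation=2)[:,:,::-1])
E
```

```text
red [330, 94] 792 -156 26 74 23 79.8 807
red [336, 163] 619 -163 42 104 34 10.1 640
red [171, 186] 574 235 11 127 61 89.8 620
red [388, 232] 453 -283 48 105 33 160.3 534
yellow [429, 94] 770 -399 43 98 48 43.2 867
yellow [328, 225] 473 -140 49 104 32 17.6 493
yellow [114, 225] 477 370 10 120 51 91.0 604
green [270, 159] 630 -5 49 104 31 173.3 630
green [273, 225] 473 -9 43 103 32 162.0 473
green [169, 224] 479 240 10 112 46 89.3 536
blue [383, 160] 625 -277 49 104 32 170.4 683
blue [114, 188] 568 373 10 113 47 89.3 680
```

View pics/crop.png

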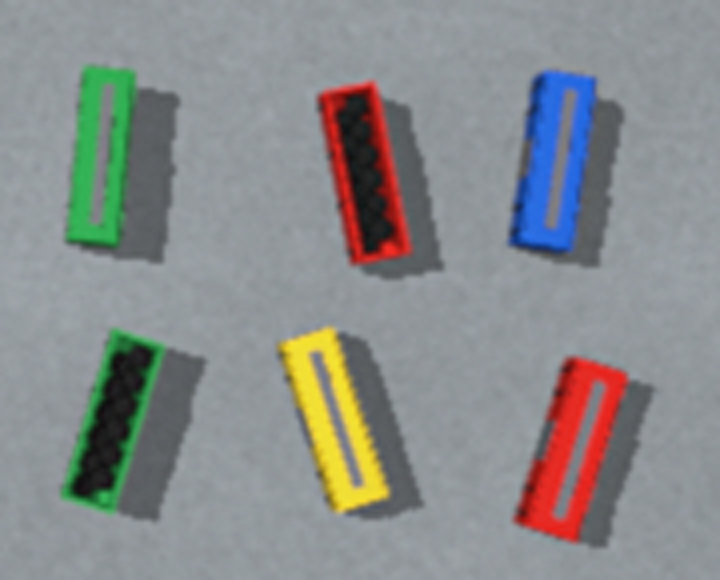

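Closed roofs with a grey strip: green (270,159), blue (383,160), yellow (328,225) and red (388,232) are the vans. The black coal loads at (336,163) and (273,225) are the open wagons, and purple (143,119) is the look-alike. Sizes and heights (104x32, z 48) fit. The bays form a 132 x 90 grid about (524,304), with their long axis along y.

```bash
python3 -c "
from h import *
go(520,300,230); go(630,-5,130,173.3)"
```

```text
rz 0.0  then x -425.9 y -251.4 z 0.4 mm | yaw 165.2 tilt 0.1 t 0.10 j7 -0.08 w 85.7
rz -8.1  then x -530.9 y -599.2 z 100.4 mm | yaw 165.2 tilt 0.1 t 0.10 j7 -0.08 w 85.7
```

```bash
python3 -m jog '[{"x":-0.053,"y":-0.0315,"rz":0},{"x":-0.053,"y":-0.0315},{"x":-0.053,"y":-0.0315},{"x":-0.053,"y":-0.0315},{"x":-0.053,"y":-0.0315},{"x":-0.053,"y":-0.0315},{"x":-0.053,"y":-0.0315},{"x":-0.053,"y":-0.0315}]'; python3 -m jog '[{"rz":-8.1}]'; python3 -c "
from h import *
go(630,-5,130,173.3)"
```

```text
rz -8.1  then x -530.9 y -599.2 z 100.4 mm | yaw 165.2 tilt 0.1 t 0.10 j7 -0.08 w 85.7validation failed for argument at $[0]...
validation failed for argument at $[0]...
```

```bash
python3 -m jog '[{"fingers":0.0854,"x":0,"y":0,"z":0,"rx":0,"ry":0,"rz":-8.1}]'; python3 -m jog '[{"x":0,"y":0,"z":0,"rx":0,"ry":0,"rz":0}]'; python3 -m jog '[{"fingers":0.0854,"x":-0.01}]'
```

```text
clock: 0.22
tcp_pos: [0.1725, 0.6522, 0.2306]
orientation: [0.179, 3.136, -0.002]
contact_force: [-0.4, 0.2, 0.3]
grip_width: 0.0855
gripper_force: 0.0validation failed for argument at $[0]...
validation failed for argument at $[0]...
```

All the keys are required in each row.

```bash
python3 -c "
from h import *
go(520,300,230,173.3)"
python3 -m jog '[{"fingers":0.07,"x":-0.055,"y":-0.03,"z":0,"rx":0,"ry":0,"rz":0},{"fingers":0.07,"x":-0.055,"y":-0.03,"z":0,"rx":0,"ry":0,"rz":0},{"fingers":0.07,"x":-0.055,"y":-0.03,"z":0,"rx":0,"ry":0,"rz":0},{"fingers":0.07,"x":-0.055,"y":-0.03,"z":0,"rx":0,"ry":0,"rz":0},{"fingers":0.07,"x":-0.055,"y":-0.03,"z":0,"rx":0,"ry":0,"rz":0},{"fingers":0.07,"x":-0.055,"y":-0.03,"z":0,"rx":0,"ry":0,"rz":0}]'; python3 -c "
from h import *
go(630,-5,130,173.3)"
```

```text
rz 0.2  then x -386.2 y -309.2 z 0.6 mm | yaw 173.5 tilt 0.1 t 0.23 j7 0.05 w 85.5
clock: 0.98
tcp_pos: [0.4799, 0.4342, 0.231]
orientation: [-0.184, -3.136, 0.0]
contact_force: [-0.4, 1.6, -0.2]
grip_width: 0.0697
gripper_force: 0.0
rz -0.0  then x -200.3 y -418.6 z 101.0 mm | yaw 173.3 tilt 0.0 t 0.97 j7 0.66 w 69.7
```

```bash

python3 -m jog '[{"fingers":0.06,"x":-0.025,"y":-0.052,"z":0.01,"rx":0,"ry":0,"rz":0},{"fingers":0.06,"x":-0.025,"y":-0.052,"z":0.01,"rx":0,"ry":0,"rz":0},{"fingers":0.06,"x":-0.025,"y":-0.052,"z":0.01,"rx":0,"ry":0,"rz":0},{"fingers":0.06,"x":-0.025,"y":-0.052,"z":0.01,"rx":0,"ry":0,"rz":0},{"fingers":0.06,"x":-0.025,"y":-0.052,"z":0.01,"rx":0,"ry":0,"rz":0},{"fingers":0.06,"x":-0.025,"y":-0.052,"z":0.01,"rx":0,"ry":0,"rz":0},{"fingers":0.06,"x":-0.025,"y":-0.052,"z":0.01,"rx":0,"ry":0,"rz":0},{"fingers":0.06,"x":-0.025,"y":-0.052,"z":0.01,"rx":0,"ry":0,"rz":0}]'; python3 -c "
from h import *
go(630,-5,12,173.3)"
```

```text
clock: 1.98
tcp_pos: [0.6287, -0.0026, 0.1507]
orientation: [-0.184, -3.136, -0.0]
contact_force: [1.2, 1.0, -0.2]
grip_width: 0.0601
gripper_force: 0.0
rz -0.0  then x -1.6 y -2.3 z 138.7 mm | yaw 173.3 tilt 0.0 t 1.98 j7 1.46 w 60.1
```

```bash

python3 -m jog '[{"fingers":0.06,"x":-0.0015,"y":-0.0025,"z":0.04,"rx":0,"ry":0,"rz":0},{"fingers":0.06,"x":0,"y":0,"z":0.04,"rx":0,"ry":0,"rz":0},{"fingers":0.06,"x":0,"y":0,"z":0.03,"rx":0,"ry":0,"rz":0},{"fingers":0.06,"x":0,"y":0,"z":0.02,"rx":0,"ry":0,"rz":0},{"fingers":0.06,"x":0,"y":0,"z":0.009,"rx":0,"ry":0,"rz":0},{"fingers":0.06,"x":0,"y":0,"z":0,"rx":0,"ry":0,"rz":0}]' 
python3 -m jog '[{"fingers":0.02,"x":0,"y":0,"z":0,"rx":0,"ry":0,"rz":0},{"fingers":0.02,"x":0,"y":0,"z":0,"rx":0,"ry":0,"rz":0},{"fingers":0.02,"x":0,"y":0,"z":0,"rx":0,"ry":0,"rz":0},{"fingers":0.02,"x":0,"y":0,"z":0,"rx":0,"ry":0,"rz":0}]' 40
```

```text
clock: 2.72
tcp_pos: [0.6298, -0.0036, 0.0123]
orientation: [-0.184, -3.136, 0.0]
contact_force: [-0.6, 0.2, 1.2]
grip_width: 0.06
gripper_force: 0.0
clock: 3.22
tcp_pos: [0.6307, -0.0036, 0.0136]
orientation: [0.184, 3.134, 0.001]
contact_force: [-1.4, -0.4, 6.2]
grip_width: 0.0314
gripper_force: 41.6
```

```bash

python3 -m jog '[{"fingers":0.02,"x":0,"y":0,"z":-0.01,"rx":0,"ry":0,"rz":0},{"fingers":0.02,"x":0,"y":0,"z":-0.02,"rx":0,"ry":0,"rz":0},{"fingers":0.02,"x":0,"y":0,"z":-0.03,"rx":0,"ry":0,"rz":0},{"fingers":0.02,"x":0,"y":0,"z":-0.03,"rx":0,"ry":0,"rz":4},{"fingers":0.02,"x":0,"y":0,"z":-0.02,"rx":0,"ry":0,"rz":9},{"fingers":0.02,"x":0,"y":0,"z":0,"rx":0,"ry":0,"rz":10},{"fingers":0.02,"x":0,"y":0,"z":0,"rx":0,"ry":0,"rz":10},{"fingers":0.02,"x":0,"y":0,"z":0,"rx":0,"ry":0,"rz":10}]' 
python3 -m jog '[{"fingers":0.02,"x":0,"y":0,"z":0,"rx":0,"ry":0,"rz":10},{"fingers":0.02,"x":0,"y":0,"z":0,"rx":0,"ry":0,"rz":10},{"fingers":0.02,"x":0,"y":0,"z":0,"rx":0,"ry":0,"rz":10},{"fingers":0.02,"x":0,"y":0,"z":0,"rx":0,"ry":0,"rz":7},{"fingers":0.02,"x":0,"y":0,"z":0,"rx":0,"ry":0,"rz":3.3},{"fingers":0.02,"x":0,"y":0,"z":0,"rx":0,"ry":0,"rz":0}]' 
python3 -c "
from h import *
go(479,238.5,20,90)"
```

```text
clock: 4.22
tcp_pos: [0.6298, -0.0034, 0.1237]
orientation: [1.329, 2.846, 0.002]
contact_force: [0.2, 0.4, -1.4]
grip_width: 0.0312
gripper_force: 40.8
clock: 4.97
tcp_pos: [0.6298, -0.0032, 0.1233]
orientation: [2.221, 2.222, 0.001]
contact_force: [-0.2, -0.6, -0.3]
grip_width: 0.0313
gripper_force: 40.8
rz 0.0  then x 241.7 y -150.8 z 103.3 mm | yaw 90.0 tilt 0.1 t 4.97 j7 0.24 w 31.3
```

```bash

python3 -m jog '[{"fingers":0.02,"x":0.02,"y":-0.0128,"z":0,"rx":0,"ry":0,"rz":0},{"fingers":0.02,"x":0.04,"y":-0.025,"z":0,"rx":0,"ry":0,"rz":0},{"fingers":0.02,"x":0.04,"y":-0.025,"z":0,"rx":0,"ry":0,"rz":0},{"fingers":0.02,"x":0.04,"y":-0.025,"z":0,"rx":0,"ry":0,"rz":0},{"fingers":0.02,"x":0.04,"y":-0.025,"z":0,"rx":0,"ry":0,"rz":0},{"fingers":0.02,"x":0.04,"y":-0.025,"z":0.01,"rx":0,"ry":0,"rz":0},{"fingers":0.02,"x":0.022,"y":-0.013,"z":0.02,"rx":0,"ry":0,"rz":0},{"fingers":0.02,"x":0,"y":0,"z":0.03,"rx":0,"ry":0,"rz":0}]' 
python3 -m jog '[{"fingers":0.02,"x":0,"y":0,"z":0.02,"rx":0,"ry":0,"rz":0},{"fingers":0.02,"x":0,"y":0,"z":0.01,"rx":0,"ry":0,"rz":0},{"fingers":0.02,"x":0,"y":0,"z":0,"rx":0,"ry":0,"rz":0}]' 
python3 -c "
from h import *
go(479,238.5,21,90)
p,d=r.grab_frame('side');cv2.imwrite('pics/s1.png',cv2.resize(p[180:380,120:340],None,fx=3,fy=3)[:,:,::-1])"
```

```text
clock: 5.98
tcp_pos: [0.4783, 0.2422, 0.0629]
orientation: [-2.213, -2.227, -0.005]
contact_force: [0.8, -0.7, -1.4]
grip_width: 0.0314
gripper_force: 40.8
clock: 6.35
tcp_pos: [0.479, 0.2383, 0.0324]
orientation: [-2.222, -2.221, 0.001]
contact_force: [-0.3, 0.3, -0.6]
grip_width: 0.0318
gripper_force: 40.8
rz -0.0  then x 0.2 y -0.0 z 11.4 mm | yaw 90.0 tilt 0.0 t 6.35 j7 -0.16 w 31.8
```

View pics/s1.png

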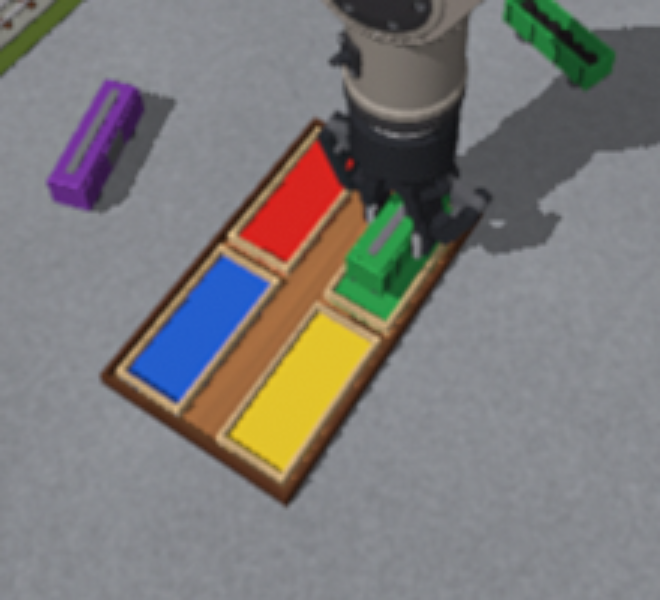

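The green van (crop about 380,250) hangs level over the green bay. I'll lower it and release it.

```bash

python3 -m jog '[{"fingers":0.02,"x":0,"y":0,"z":0.006,"rx":0,"ry":0,"rz":0},{"fingers":0.02,"x":0,"y":0,"z":0.003,"rx":0,"ry":0,"rz":0},{"fingers":0.02,"x":0,"y":0,"z":0.002,"rx":0,"ry":0,"rz":0},{"fingers":0.02,"x":0,"y":0,"z":0,"rx":0,"ry":0,"rz":0}]' 
python3 -m jog '[{"fingers":0.02,"x":0,"y":0,"z":0.001,"rx":0,"ry":0,"rz":0},{"fingers":0.02,"x":0,"y":0,"z":0,"rx":0,"ry":0,"rz":0}]'
```

```text
clock: 6.9
tcp_pos: [0.4791, 0.2386, 0.0216]
orientation: [-2.222, -2.221, -0.0]
contact_force: [-1.6, -0.7, 3.8]
grip_width: 0.0315
gripper_force: 41.2
clock: 7.15
tcp_pos: [0.4791, 0.2386, 0.0215]
orientation: [-2.221, -2.22, -0.001]
contact_force: [-4.5, -1.3, 17.4]
grip_width: 0.0316
gripper_force: 43.0
```

```bash

python3 -m jog '[{"fingers":0.055,"x":0,"y":0,"z":-0.001,"rx":0,"ry":0,"rz":0},{"fingers":0.055,"x":0,"y":0,"z":0,"rx":0,"ry":0,"rz":0},{"fingers":0.055,"x":0,"y":0,"z":0,"rx":0,"ry":0,"rz":0},{"fingers":0.055,"x":0,"y":0,"z":-0.02,"rx":0,"ry":0,"rz":0},{"fingers":0.06,"x":0,"y":0,"z":-0.04,"rx":0,"ry":0,"rz":0},{"fingers":0.06,"x":0,"y":0,"z":-0.04,"rx":0,"ry":0,"rz":-10},{"fingers":0.06,"x":0,"y":0,"z":-0.01,"rx":0,"ry":0,"rz":-10},{"fingers":0.06,"x":0,"y":0,"z":0,"rx":0,"ry":0,"rz":-10}]' 
python3 -m jog '[{"fingers":0.06,"x":0,"y":0,"z":0,"rx":0,"ry":0,"rz":-10},{"fingers":0.06,"x":0,"y":0,"z":0,"rx":0,"ry":0,"rz":-10},{"fingers":0.06,"x":0,"y":0,"z":0,"rx":0,"ry":0,"rz":-10},{"fingers":0.06,"x":0,"y":0,"z":0,"rx":0,"ry":0,"rz":-10},{"fingers":0.06,"x":0,"y":0,"z":0,"rx":0,"ry":0,"rz":-10},{"fingers":0.06,"x":0,"y":0,"z":0,"rx":0,"ry":0,"rz":-0.4}]' 
python3 -c "
from h import *
go(625,-277,12,170.4)"
```

```text
clock: 8.15
tcp_pos: [0.4797, 0.2389, 0.1324]
orientation: [1.563, 2.724, 0.003]
contact_force: [0.5, -0.5, -1.2]
grip_width: 0.0602
gripper_force: 0.0
clock: 8.9
tcp_pos: [0.479, 0.2383, 0.1311]
orientation: [-0.266, -3.13, -0.0]
contact_force: [-0.4, 0.6, 0.8]
grip_width: 0.0601
gripper_force: 0.0
rz -0.1  then x -229.9 y -483.7 z 119.1 mm | yaw 170.3 tilt 0.0 t 8.90 j7 0.94 w 60.1
```

```bash

python3 -m jog '[{"fingers":0.06,"x":-0.023,"y":-0.0484,"z":0,"rx":0,"ry":0,"rz":0},{"fingers":0.06,"x":-0.023,"y":-0.0484,"z":0,"rx":0,"ry":0,"rz":0},{"fingers":0.06,"x":-0.023,"y":-0.0484,"z":0,"rx":0,"ry":0,"rz":0},{"fingers":0.06,"x":-0.023,"y":-0.0484,"z":0,"rx":0,"ry":0,"rz":0},{"fingers":0.06,"x":-0.023,"y":-0.0484,"z":0,"rx":0,"ry":0,"rz":0},{"fingers":0.06,"x":-0.023,"y":-0.0484,"z":0,"rx":0,"ry":0,"rz":0},{"fingers":0.06,"x":-0.023,"y":-0.0484,"z":0,"rx":0,"ry":0,"rz":0},{"fingers":0.06,"x":-0.023,"y":-0.0484,"z":0,"rx":0,"ry":0,"rz":0}]' >/dev/null
python3 -m jog '[{"fingers":0.06,"x":-0.023,"y":-0.0484,"z":0,"rx":0,"ry":0,"rz":0},{"fingers":0.06,"x":-0.023,"y":-0.0484,"z":0,"rx":0,"ry":0,"rz":0},{"fingers":0.06,"x":0,"y":0,"z":0.02,"rx":0,"ry":0,"rz":0},{"fingers":0.06,"x":0,"y":0,"z":0.02,"rx":0,"ry":0,"rz":0}]'
python3 -c "
from h import *
go(625,-277,12,170.4)
p,d=r.grab_frame('top')
for b in blobs(p,d): print(*b)"
```

```text
clock: 10.4
tcp_pos: [0.6246, -0.2765, 0.0898]
orientation: [-0.267, -3.129, -0.001]
contact_force: [-0.3, 1.0, -0.8]
grip_width: 0.0597
gripper_force: 0.0
rz -0.2  then x -0.5 y -0.5 z 77.8 mm | yaw 170.2 tilt 0.1 t 10.40 j7 1.93 w 59.7
red [330, 94] 791 -156 25 74 24 78.9 807
red [336, 163] 619 -163 42 105 34 10.7 640
red [171, 186] 574 235 10 128 60 90.9 620
red [386, 232] 454 -280 49 105 28 160.0 534
yellow [328, 225] 473 -140 49 104 32 17.3 493
yellow [114, 225] 477 372 10 118 51 90.8 605
green [273, 225] 473 -9 43 103 32 161.8 473
green [169, 223] 478 236 56 101 33 89.3 533
blue [382, 170] 600 -273 49 54 32 169.6 659
blue [114, 188] 568 373 10 114 47 89.3 679
```

```bash

python3 -m jog '[{"fingers":0.06,"x":0,"y":0,"z":0.03,"rx":0,"ry":0,"rz":0},{"fingers":0.06,"x":0,"y":0,"z":0.03,"rx":0,"ry":0,"rz":0},{"fingers":0.06,"x":0,"y":0,"z":0.018,"rx":0,"ry":0,"rz":0},{"fingers":0.06,"x":0,"y":0,"z":0,"rx":0,"ry":0,"rz":0},{"fingers":0.02,"x":0,"y":0,"z":0,"rx":0,"ry":0,"rz":0},{"fingers":0.02,"x":0,"y":0,"z":0,"rx":0,"ry":0,"rz":0},{"fingers":0.02,"x":0,"y":0,"z":0,"rx":0,"ry":0,"rz":0},{"fingers":0.02,"x":0,"y":0,"z":0,"rx":0,"ry":0,"rz":0}]' 40
python3 -m jog '[{"fingers":0.02,"x":0,"y":0,"z":-0.01,"rx":0,"ry":0,"rz":0},{"fingers":0.02,"x":0,"y":0,"z":-0.02,"rx":0,"ry":0,"rz":0},{"fingers":0.02,"x":0,"y":0,"z":-0.03,"rx":0,"ry":0,"rz":0},{"fingers":0.02,"x":0,"y":0,"z":-0.03,"rx":0,"ry":0,"rz":3},{"fingers":0.02,"x":0,"y":0,"z":-0.03,"rx":0,"ry":0,"rz":8},{"fingers":0.02,"x":0,"y":0,"z":0,"rx":0,"ry":0,"rz":10},{"fingers":0.02,"x":0,"y":0,"z":0,"rx":0,"ry":0,"rz":10},{"fingers":0.02,"x":0,"y":0,"z":0,"rx":0,"ry":0,"rz":10}]' 
python3 -m jog '[{"fingers":0.02,"x":0,"y":0,"z":0,"rx":0,"ry":0,"rz":10},{"fingers":0.02,"x":0,"y":0,"z":0,"rx":0,"ry":0,"rz":10},{"fingers":0.02,"x":0,"y":0,"z":0,"rx":0,"ry":0,"rz":10},{"fingers":0.02,"x":0,"y":0,"z":0,"rx":0,"ry":0,"rz":7},{"fingers":0.02,"x":0,"y":0,"z":0,"rx":0,"ry":0,"rz":2.3},{"fingers":0.02,"x":0,"y":0,"z":0,"rx":0,"ry":0,"rz":0}]' 
python3 -c "
from h import *
go(569,370.5,21,90)"
```

```text
clock: 11.45
tcp_pos: [0.6259, -0.2776, 0.0148]
orientation: [0.264, 3.128, -0.001]
contact_force: [-0.7, 1.0, 6.4]
grip_width: 0.0313
gripper_force: 41.9
clock: 12.45
tcp_pos: [0.625, -0.2771, 0.1348]
orientation: [1.351, 2.835, 0.001]
contact_force: [0.6, -0.1, -1.2]
grip_width: 0.0315
gripper_force: 41.0
clock: 13.2
tcp_pos: [0.625, -0.277, 0.1339]
orientation: [2.218, 2.224, 0.001]
contact_force: [-0.6, 0.8, -1.9]
grip_width: 0.0312
gripper_force: 41.0
rz 0.2  then x 647.5 y -56.0 z 112.9 mm | yaw 90.2 tilt 0.0 t 13.20 j7 0.73 w 31.2
```

```bash

python3 -m jog '[{"fingers":0.02,"x":0.02,"y":-0.0035,"z":0,"rx":0,"ry":0,"rz":0},{"fingers":0.02,"x":0.045,"y":-0.0035,"z":0,"rx":0,"ry":0,"rz":0},{"fingers":0.02,"x":0.045,"y":-0.0035,"z":0,"rx":0,"ry":0,"rz":0},{"fingers":0.02,"x":0.045,"y":-0.0035,"z":0,"rx":0,"ry":0,"rz":0},{"fingers":0.02,"x":0.045,"y":-0.0035,"z":0,"rx":0,"ry":0,"rz":0},{"fingers":0.02,"x":0.045,"y":-0.0035,"z":0,"rx":0,"ry":0,"rz":0},{"fingers":0.02,"x":0.045,"y":-0.0035,"z":0,"rx":0,"ry":0,"rz":0},{"fingers":0.02,"x":0.045,"y":-0.0035,"z":0,"rx":0,"ry":0,"rz":0}]' >/dev/null
python3 -m jog '[{"fingers":0.02,"x":0.045,"y":-0.0035,"z":0,"rx":0,"ry":0,"rz":0},{"fingers":0.02,"x":0.045,"y":-0.0035,"z":0,"rx":0,"ry":0,"rz":0},{"fingers":0.02,"x":0.045,"y":-0.0035,"z":0,"rx":0,"ry":0,"rz":0},{"fingers":0.02,"x":0.045,"y":-0.0035,"z":0,"rx":0,"ry":0,"rz":0},{"fingers":0.02,"x":0.045,"y":-0.0035,"z":0,"rx":0,"ry":0,"rz":0},{"fingers":0.02,"x":0.045,"y":-0.0035,"z":0,"rx":0,"ry":0,"rz":0},{"fingers":0.02,"x":0.03,"y":-0.0035,"z":0,"rx":0,"ry":0,"rz":0},{"fingers":0.02,"x":0.012,"y":-0.0035,"z":0,"rx":0,"ry":0,"rz":0}]'
python3 -m jog '[{"fingers":0.02,"x":0,"y":0,"z":0.03,"rx":0,"ry":0,"rz":0},{"fingers":0.02,"x":0,"y":0,"z":0.03,"rx":0,"ry":0,"rz":0},{"fingers":0.02,"x":0,"y":0,"z":0.03,"rx":0,"ry":0,"rz":0},{"fingers":0.02,"x":0,"y":0,"z":0.01,"rx":0,"ry":0,"rz":0},{"fingers":0.02,"x":0,"y":0,"z":0,"rx":0,"ry":0,"rz":0}]'
python3 -c "
from h import *
go(569,370.5,21,90)"
```

```text
clock: 15.2
tcp_pos: [0.5659, 0.373, 0.133]
orientation: [-2.214, -2.227, 0.0]
contact_force: [-0.2, -0.5, -1.7]
grip_width: 0.0317
gripper_force: 41.0
clock: 15.82
tcp_pos: [0.5679, 0.369, 0.0333]
orientation: [2.221, 2.222, -0.001]
contact_force: [0.2, -0.0, -1.1]
grip_width: 0.0316
gripper_force: 41.1
rz 0.0  then x 1.5 y 1.1 z 12.3 mm | yaw 90.0 tilt 0.1 t 15.82 j7 -0.19 w 31.6
```

```bash

python3 -m jog '[{"fingers":0.02,"x":0.001,"y":0.001,"z":0.006,"rx":0,"ry":0,"rz":0},{"fingers":0.02,"x":0,"y":0,"z":0.003,"rx":0,"ry":0,"rz":0},{"fingers":0.02,"x":0,"y":0,"z":0.002,"rx":0,"ry":0,"rz":0},{"fingers":0.02,"x":0,"y":0,"z":0,"rx":0,"ry":0,"rz":0}]'
```

```text
clock: 16.32
tcp_pos: [0.5692, 0.371, 0.0229]
orientation: [-2.22, -2.223, -0.001]
contact_force: [-1.2, -1.4, 2.6]
grip_width: 0.0309
gripper_force: 41.5
```

```bash

python3 -m jog '[{"fingers":0.02,"x":0,"y":0,"z":0.0005,"rx":0,"ry":0,"rz":0},{"fingers":0.055,"x":0,"y":0,"z":0,"rx":0,"ry":0,"rz":0},{"fingers":0.055,"x":0,"y":0,"z":0,"rx":0,"ry":0,"rz":0},{"fingers":0.055,"x":0,"y":0,"z":0,"rx":0,"ry":0,"rz":0},{"fingers":0.055,"x":0,"y":0,"z":-0.02,"rx":0,"ry":0,"rz":0},{"fingers":0.06,"x":0,"y":0,"z":-0.04,"rx":0,"ry":0,"rz":0},{"fingers":0.06,"x":0,"y":0,"z":-0.04,"rx":0,"ry":0,"rz":-10},{"fingers":0.06,"x":0,"y":0,"z":-0.01,"rx":0,"ry":0,"rz":-10}]' 
python3 -m jog '[{"fingers":0.06,"x":0,"y":0,"z":0,"rx":0,"ry":0,"rz":-10},{"fingers":0.06,"x":0,"y":0,"z":0,"rx":0,"ry":0,"rz":-10},{"fingers":0.06,"x":0,"y":0,"z":0,"rx":0,"ry":0,"rz":-10},{"fingers":0.06,"x":0,"y":0,"z":0,"rx":0,"ry":0,"rz":-10},{"fingers":0.06,"x":0,"y":0,"z":0,"rx":0,"ry":0,"rz":-10.3},{"fingers":0.06,"x":0,"y":0,"z":0,"rx":0,"ry":0,"rz":0}]' 
python3 -c "
from h import *
go(453,-283,12,160.3)"
```

```text
clock: 17.32
tcp_pos: [0.5712, 0.3712, 0.1365]
orientation: [1.792, 2.577, 0.009]
contact_force: [-0.4, 0.8, -0.2]
grip_width: 0.06
gripper_force: 0.0
clock: 18.08
tcp_pos: [0.5697, 0.3705, 0.1332]
orientation: [0.539, 3.094, 0.002]
contact_force: [0.0, -0.1, 0.4]
grip_width: 0.0601
gripper_force: 0.0
rz -0.1  then x -110.4 y -654.6 z 121.2 mm | yaw 160.2 tilt 0.1 t 18.07 j7 0.78 w 60.1
```

```bash

python3 -m jog '[{"fingers":0.06,"x":-0.0079,"y":-0.0468,"z":0,"rx":0,"ry":0,"rz":0},{"fingers":0.06,"x":-0.0079,"y":-0.0468,"z":0,"rx":0,"ry":0,"rz":0},{"fingers":0.06,"x":-0.0079,"y":-0.0468,"z":0,"rx":0,"ry":0,"rz":0},{"fingers":0.06,"x":-0.0079,"y":-0.0468,"z":0,"rx":0,"ry":0,"rz":0},{"fingers":0.06,"x":-0.0079,"y":-0.0468,"z":0,"rx":0,"ry":0,"rz":0},{"fingers":0.06,"x":-0.0079,"y":-0.0468,"z":0,"rx":0,"ry":0,"rz":0},{"fingers":0.06,"x":-0.0079,"y":-0.0468,"z":0,"rx":0,"ry":0,"rz":0}]' >/dev/null
python3 -m jog '[{"fingers":0.06,"x":-0.0079,"y":-0.0468,"z":0,"rx":0,"ry":0,"rz":0},{"fingers":0.06,"x":-0.0079,"y":-0.0468,"z":0,"rx":0,"ry":0,"rz":0},{"fingers":0.06,"x":-0.0079,"y":-0.0468,"z":0,"rx":0,"ry":0,"rz":0},{"fingers":0.06,"x":-0.0079,"y":-0.0468,"z":0,"rx":0,"ry":0,"rz":0},{"fingers":0.06,"x":-0.0079,"y":-0.0468,"z":0,"rx":0,"ry":0,"rz":0},{"fingers":0.06,"x":-0.0079,"y":-0.0468,"z":0,"rx":0,"ry":0,"rz":0},{"fingers":0.06,"x":-0.0079,"y":-0.0468,"z":0,"rx":0,"ry":0,"rz":0}]' >/dev/null
python3 -m jog '[{"fingers":0.06,"x":0,"y":0,"z":0.02,"rx":0,"ry":0,"rz":0},{"fingers":0.06,"x":0,"y":0,"z":0.02,"rx":0,"ry":0,"rz":0},{"fingers":0.06,"x":0,"y":0,"z":0,"rx":0,"ry":0,"rz":0}]'
python3 -c "
from h import *
go(453,-283,12,160.3)"
```

```text
clock: 20.2
tcp_pos: [0.4522, -0.2834, 0.0912]
orientation: [-0.541, -3.092, -0.0]
contact_force: [-0.1, 0.5, -0.3]
grip_width: 0.0604
gripper_force: 0.0
rz -0.1  then x -0.6 y 0.6 z 79.2 mm | yaw 160.2 tilt 0.1 t 20.20 j7 1.98 w 60.4
```

```bash

python3 -m jog '[{"fingers":0.06,"x":0,"y":0,"z":0.03,"rx":0,"ry":0,"rz":0},{"fingers":0.06,"x":0,"y":0,"z":0.03,"rx":0,"ry":0,"rz":0},{"fingers":0.06,"x":0,"y":0,"z":0.019,"rx":0,"ry":0,"rz":0},{"fingers":0.06,"x":0,"y":0,"z":0,"rx":0,"ry":0,"rz":0},{"fingers":0.02,"x":0,"y":0,"z":0,"rx":0,"ry":0,"rz":0},{"fingers":0.02,"x":0,"y":0,"z":0,"rx":0,"ry":0,"rz":0},{"fingers":0.02,"x":0,"y":0,"z":0,"rx":0,"ry":0,"rz":0},{"fingers":0.02,"x":0,"y":0,"z":0,"rx":0,"ry":0,"rz":0}]' 40
python3 -m jog '[{"fingers":0.02,"x":0,"y":0,"z":-0.01,"rx":0,"ry":0,"rz":0},{"fingers":0.02,"x":0,"y":0,"z":-0.02,"rx":0,"ry":0,"rz":0},{"fingers":0.02,"x":0,"y":0,"z":-0.03,"rx":0,"ry":0,"rz":0},{"fingers":0.02,"x":0,"y":0,"z":-0.03,"rx":0,"ry":0,"rz":3},{"fingers":0.02,"x":0,"y":0,"z":-0.03,"rx":0,"ry":0,"rz":8},{"fingers":0.02,"x":0,"y":0,"z":0,"rx":0,"ry":0,"rz":10},{"fingers":0.02,"x":0,"y":0,"z":0,"rx":0,"ry":0,"rz":10},{"fingers":0.02,"x":0,"y":0,"z":0,"rx":0,"ry":0,"rz":10}]' 
python3 -m jog '[{"fingers":0.02,"x":0,"y":0,"z":0,"rx":0,"ry":0,"rz":10},{"fingers":0.02,"x":0,"y":0,"z":0,"rx":0,"ry":0,"rz":10},{"fingers":0.02,"x":0,"y":0,"z":0,"rx":0,"ry":0,"rz":7},{"fingers":0.02,"x":0,"y":0,"z":0,"rx":0,"ry":0,"rz":2.3},{"fingers":0.02,"x":0,"y":0,"z":0,"rx":0,"ry":0,"rz":0}]' 
python3 -c "
from h import *
go(569,238.5,22,90)"
```

```text
clock: 21.2
tcp_pos: [0.454, -0.2841, 0.0141]
orientation: [0.536, 3.093, -0.001]
contact_force: [-0.6, 0.5, 6.7]
grip_width: 0.0314
gripper_force: 40.9
clock: 22.2
tcp_pos: [0.453, -0.2833, 0.1335]
orientation: [1.593, 2.707, 0.001]
contact_force: [0.5, 0.2, 0.2]
grip_width: 0.0313
gripper_force: 40.0
clock: 22.82
tcp_pos: [0.4531, -0.2834, 0.133]
orientation: [-2.218, -2.224, -0.0]
contact_force: [-0.1, 0.6, -0.4]
grip_width: 0.0315
gripper_force: 40.0
rz 0.2  then x 521.9 y 115.9 z 111.0 mm | yaw 90.2 tilt 0.0 t 22.82 j7 0.93 w 31.5
```

```bash

python3 -m jog '[{"fingers":0.02,"x":0.02,"y":0.0045,"z":0,"rx":0,"ry":0,"rz":0},{"fingers":0.02,"x":0.044,"y":0.0098,"z":0,"rx":0,"ry":0,"rz":0},{"fingers":0.02,"x":0.044,"y":0.0098,"z":0,"rx":0,"ry":0,"rz":0},{"fingers":0.02,"x":0.044,"y":0.0098,"z":0,"rx":0,"ry":0,"rz":0},{"fingers":0.02,"x":0.044,"y":0.0098,"z":0,"rx":0,"ry":0,"rz":0},{"fingers":0.02,"x":0.044,"y":0.0098,"z":0,"rx":0,"ry":0,"rz":0},{"fingers":0.02,"x":0.044,"y":0.0098,"z":0,"rx":0,"ry":0,"rz":0}]' >/dev/null
python3 -m jog '[{"fingers":0.02,"x":0.044,"y":0.0098,"z":0,"rx":0,"ry":0,"rz":0},{"fingers":0.02,"x":0.044,"y":0.0098,"z":0,"rx":0,"ry":0,"rz":0},{"fingers":0.02,"x":0.044,"y":0.0098,"z":0,"rx":0,"ry":0,"rz":0},{"fingers":0.02,"x":0.044,"y":0.0098,"z":0,"rx":0,"ry":0,"rz":0},{"fingers":0.02,"x":0.044,"y":0.0098,"z":0,"rx":0,"ry":0,"rz":0},{"fingers":0.02,"x":0.018,"y":0.004,"z":0,"rx":0,"ry":0,"rz":0}]'
python3 -m jog '[{"fingers":0.02,"x":0,"y":0,"z":0.03,"rx":0,"ry":0,"rz":0},{"fingers":0.02,"x":0,"y":0,"z":0.03,"rx":0,"ry":0,"rz":0},{"fingers":0.02,"x":0,"y":0,"z":0.03,"rx":0,"ry":0,"rz":0},{"fingers":0.02,"x":0,"y":0,"z":0.01,"rx":0,"ry":0,"rz":0},{"fingers":0.02,"x":0,"y":0,"z":0,"rx":0,"ry":0,"rz":0}]'
python3 -c "
from h import *
go(569,238.5,22,90)"
```

```text
clock: 24.45
tcp_pos: [0.5687, 0.2421, 0.1325]
orientation: [-2.213, -2.228, -0.001]
contact_force: [0.5, -0.8, 0.3]
grip_width: 0.0316
gripper_force: 39.9
clock: 25.08
tcp_pos: [0.5688, 0.2378, 0.0329]
orientation: [-2.221, -2.222, 0.001]
contact_force: [0.2, -0.7, -0.6]
grip_width: 0.0313
gripper_force: 39.9
rz 0.0  then x 0.7 y 0.2 z 10.9 mm | yaw 90.0 tilt 0.0 t 25.07 j7 0.10 w 31.3
```

```bash

python3 -m jog '[{"fingers":0.02,"x":0.0005,"y":0,"z":0.006,"rx":0,"ry":0,"rz":0},{"fingers":0.02,"x":0,"y":0,"z":0.003,"rx":0,"ry":0,"rz":0},{"fingers":0.02,"x":0,"y":0,"z":0.002,"rx":0,"ry":0,"rz":0},{"fingers":0.02,"x":0,"y":0,"z":0,"rx":0,"ry":0,"rz":0}]'
python3 -m jog '[{"fingers":0.02,"x":0,"y":0,"z":0.0005,"rx":0,"ry":0,"rz":0},{"fingers":0.02,"x":0,"y":0,"z":0,"rx":0,"ry":0,"rz":0}]'
```

```text
clock: 25.58
tcp_pos: [0.5689, 0.2393, 0.0221]
orientation: [-2.22, -2.223, -0.001]
contact_force: [0.1, 1.0, 1.7]
grip_width: 0.0315
gripper_force: 40.2
clock: 25.82
tcp_pos: [0.569, 0.2393, 0.0221]
orientation: [-2.22, -2.223, -0.001]
contact_force: [-2.2, 1.3, 6.9]
grip_width: 0.0315
gripper_force: 41.0
```

Seated. I'll release it and go for yellow.

```bash

python3 -m jog '[{"fingers":0.055,"x":0,"y":0,"z":0,"rx":0,"ry":0,"rz":0},{"fingers":0.055,"x":0,"y":0,"z":0,"rx":0,"ry":0,"rz":0},{"fingers":0.055,"x":0,"y":0,"z":0,"rx":0,"ry":0,"rz":0},{"fingers":0.055,"x":0,"y":0,"z":-0.02,"rx":0,"ry":0,"rz":0},{"fingers":0.06,"x":0,"y":0,"z":-0.04,"rx":0,"ry":0,"rz":0},{"fingers":0.06,"x":0,"y":0,"z":-0.04,"rx":0,"ry":0,"rz":10},{"fingers":0.06,"x":0,"y":0,"z":-0.01,"rx":0,"ry":0,"rz":10}]' 
python3 -m jog '[{"fingers":0.06,"x":0,"y":0,"z":0,"rx":0,"ry":0,"rz":10},{"fingers":0.06,"x":0,"y":0,"z":0,"rx":0,"ry":0,"rz":10},{"fingers":0.06,"x":0,"y":0,"z":0,"rx":0,"ry":0,"rz":10},{"fingers":0.06,"x":0,"y":0,"z":0,"rx":0,"ry":0,"rz":10},{"fingers":0.06,"x":0,"y":0,"z":0,"rx":0,"ry":0,"rz":10},{"fingers":0.06,"x":0,"y":0,"z":0,"rx":0,"ry":0,"rz":2.4},{"fingers":0.06,"x":0,"y":0,"z":0,"rx":0,"ry":0,"rz":0}]' 
python3 -c "
from h import *
go(473,-140,12,17.5)"
```

```text
clock: 26.7
tcp_pos: [0.5706, 0.2393, 0.1355]
orientation: [2.578, 1.795, 0.009]
contact_force: [0.7, -0.4, -0.3]
grip_width: 0.06
gripper_force: 0.0
clock: 27.58
tcp_pos: [0.5689, 0.2392, 0.1319]
orientation: [-3.104, -0.486, -0.001]
contact_force: [-0.4, 0.2, 0.6]
grip_width: 0.0602
gripper_force: 0.0
rz 0.3  then x -205.4 y 332.8 z 119.9 mm | yaw 17.8 tilt 0.0 t 27.57 j7 -1.02 w 60.2
```

```bash

python3 -m jog '[{"fingers":0.06,"x":-0.0257,"y":0.0416,"z":0,"rx":0,"ry":0,"rz":0},{"fingers":0.06,"x":-0.0257,"y":0.0416,"z":0,"rx":0,"ry":0,"rz":0},{"fingers":0.06,"x":-0.0257,"y":0.0416,"z":0,"rx":0,"ry":0,"rz":0},{"fingers":0.06,"x":-0.0257,"y":0.0416,"z":0,"rx":0,"ry":0,"rz":0},{"fingers":0.06,"x":-0.0257,"y":0.0416,"z":0,"rx":0,"ry":0,"rz":0},{"fingers":0.06,"x":-0.0257,"y":0.0416,"z":0,"rx":0,"ry":0,"rz":0},{"fingers":0.06,"x":-0.0257,"y":0.0416,"z":0,"rx":0,"ry":0,"rz":0},{"fingers":0.06,"x":-0.0257,"y":0.0416,"z":0,"rx":0,"ry":0,"rz":0}]' >/dev/null
python3 -m jog '[{"fingers":0.06,"x":0,"y":0,"z":0.02,"rx":0,"ry":0,"rz":0},{"fingers":0.06,"x":0,"y":0,"z":0.02,"rx":0,"ry":0,"rz":0},{"fingers":0.06,"x":0,"y":0,"z":0,"rx":0,"ry":0,"rz":0}]'
python3 -c "
from h import *
go(473,-140,12,17.5)"
```

```text
clock: 28.95
tcp_pos: [0.4731, -0.1403, 0.0909]
orientation: [-3.103, -0.484, 0.002]
contact_force: [0.4, -0.1, -0.6]
grip_width: 0.0602
gripper_force: 0.0
rz 0.2  then x 0.0 y -0.4 z 78.9 mm | yaw 17.7 tilt 0.1 t 28.95 j7 -0.31 w 60.2
```

```bash

python3 -m jog '[{"fingers":0.06,"x":0,"y":0,"z":0.03,"rx":0,"ry":0,"rz":0},{"fingers":0.06,"x":0,"y":0,"z":0.03,"rx":0,"ry":0,"rz":0},{"fingers":0.06,"x":0,"y":0,"z":0.019,"rx":0,"ry":0,"rz":0},{"fingers":0.06,"x":0,"y":0,"z":0,"rx":0,"ry":0,"rz":0},{"fingers":0.02,"x":0,"y":0,"z":0,"rx":0,"ry":0,"rz":0},{"fingers":0.02,"x":0,"y":0,"z":0,"rx":0,"ry":0,"rz":0},{"fingers":0.02,"x":0,"y":0,"z":0,"rx":0,"ry":0,"rz":0},{"fingers":0.02,"x":0,"y":0,"z":0,"rx":0,"ry":0,"rz":0}]' 40
python3 -m jog '[{"fingers":0.02,"x":0,"y":0,"z":-0.01,"rx":0,"ry":0,"rz":0},{"fingers":0.02,"x":0,"y":0,"z":-0.02,"rx":0,"ry":0,"rz":0},{"fingers":0.02,"x":0,"y":0,"z":-0.03,"rx":0,"ry":0,"rz":0},{"fingers":0.02,"x":0,"y":0,"z":-0.03,"rx":0,"ry":0,"rz":-3},{"fingers":0.02,"x":0,"y":0,"z":-0.03,"rx":0,"ry":0,"rz":-8},{"fingers":0.02,"x":0,"y":0,"z":0,"rx":0,"ry":0,"rz":-10},{"fingers":0.02,"x":0,"y":0,"z":0,"rx":0,"ry":0,"rz":-10},{"fingers":0.02,"x":0,"y":0,"z":0,"rx":0,"ry":0,"rz":-10}]' 
python3 -m jog '[{"fingers":0.02,"x":0,"y":0,"z":0,"rx":0,"ry":0,"rz":-10},{"fingers":0.02,"x":0,"y":0,"z":0,"rx":0,"ry":0,"rz":-10},{"fingers":0.02,"x":0,"y":0,"z":0,"rx":0,"ry":0,"rz":-8},{"fingers":0.02,"x":0,"y":0,"z":0,"rx":0,"ry":0,"rz":-3.3},{"fingers":0.02,"x":0,"y":0,"z":0,"rx":0,"ry":0,"rz":0}]' 
python3 -c "
from h import *
go(479,370.5,22,90)"
```

```text
clock: 29.95
tcp_pos: [0.4748, -0.1406, 0.0135]
orientation: [3.104, 0.483, 0.003]
contact_force: [-0.9, 0.3, 6.9]
grip_width: 0.0312
gripper_force: 40.1
clock: 30.95
tcp_pos: [0.4737, -0.1404, 0.133]
orientation: [2.734, 1.547, 0.001]
contact_force: [-0.2, 0.4, -0.8]
grip_width: 0.0317
gripper_force: 39.7
clock: 31.58
tcp_pos: [0.4737, -0.1406, 0.1328]
orientation: [2.223, 2.22, 0.001]
contact_force: [0.1, -0.1, -1.0]
grip_width: 0.0314
gripper_force: 39.7
rz -0.1  then x 511.1 y 5.3 z 110.8 mm | yaw 89.9 tilt 0.0 t 31.57 j7 0.60 w 31.4
```

```bash

python3 -m jog '[{"fingers":0.02,"x":0.02,"y":0.0005,"z":0,"rx":0,"ry":0,"rz":0},{"fingers":0.02,"x":0.043,"y":0.0005,"z":0,"rx":0,"ry":0,"rz":0},{"fingers":0.02,"x":0.043,"y":0.0005,"z":0,"rx":0,"ry":0,"rz":0},{"fingers":0.02,"x":0.043,"y":0.0005,"z":0,"rx":0,"ry":0,"rz":0},{"fingers":0.02,"x":0.043,"y":0.0005,"z":0,"rx":0,"ry":0,"rz":0},{"fingers":0.02,"x":0.043,"y":0.0005,"z":0,"rx":0,"ry":0,"rz":0},{"fingers":0.02,"x":0.043,"y":0.0005,"z":0,"rx":0,"ry":0,"rz":0}]' >/dev/null
python3 -m jog '[{"fingers":0.02,"x":0.043,"y":0.0005,"z":0,"rx":0,"ry":0,"rz":0},{"fingers":0.02,"x":0.043,"y":0.0005,"z":0,"rx":0,"ry":0,"rz":0},{"fingers":0.02,"x":0.043,"y":0.0005,"z":0,"rx":0,"ry":0,"rz":0},{"fingers":0.02,"x":0.043,"y":0.0005,"z":0,"rx":0,"ry":0,"rz":0},{"fingers":0.02,"x":0.043,"y":0,"z":0,"rx":0,"ry":0,"rz":0},{"fingers":0.02,"x":0.018,"y":0,"z":0,"rx":0,"ry":0,"rz":0}]'
python3 -m jog '[{"fingers":0.02,"x":0,"y":0,"z":0.03,"rx":0,"ry":0,"rz":0},{"fingers":0.02,"x":0,"y":0,"z":0.03,"rx":0,"ry":0,"rz":0},{"fingers":0.02,"x":0,"y":0,"z":0.03,"rx":0,"ry":0,"rz":0},{"fingers":0.02,"x":0,"y":0,"z":0.01,"rx":0,"ry":0,"rz":0},{"fingers":0.02,"x":0,"y":0,"z":0,"rx":0,"ry":0,"rz":0}]'
python3 -c "
from h import *
go(479,370.5,22,90)"
```

```text
clock: 33.2
tcp_pos: [0.4789, 0.3735, 0.1322]
orientation: [2.219, 2.224, 0.0]
contact_force: [-0.8, 0.4, -0.5]
grip_width: 0.0316
gripper_force: 39.7
clock: 33.83
tcp_pos: [0.4798, 0.3698, 0.0324]
orientation: [2.223, 2.219, -0.001]
contact_force: [-0.2, 0.2, -0.6]
grip_width: 0.0315
gripper_force: 39.7
rz -0.1  then x 0.7 y -0.8 z 10.4 mm | yaw 89.9 tilt 0.1 t 33.83 j7 -0.21 w 31.5
```

```bash

python3 -m jog '[{"fingers":0.02,"x":0.0005,"y":-0.0005,"z":0.006,"rx":0,"ry":0,"rz":0},{"fingers":0.02,"x":0,"y":0,"z":0.003,"rx":0,"ry":0,"rz":0},{"fingers":0.02,"x":0,"y":0,"z":0.002,"rx":0,"ry":0,"rz":0},{"fingers":0.02,"x":0,"y":0,"z":0,"rx":0,"ry":0,"rz":0},{"fingers":0.02,"x":0,"y":0,"z":0.0005,"rx":0,"ry":0,"rz":0},{"fingers":0.02,"x":0,"y":0,"z":0,"rx":0,"ry":0,"rz":0}]'
```

```text
clock: 34.58
tcp_pos: [0.4793, 0.3713, 0.0216]
orientation: [-2.222, -2.22, -0.001]
contact_force: [-1.9, -1.0, 6.6]
grip_width: 0.0318
gripper_force: 40.7
```

Seated on the floor. I'll release it, rise, back off toward the robot's left and look.

```bash

python3 -m jog '[{"fingers":0.055,"x":0,"y":0,"z":0,"rx":0,"ry":0,"rz":0},{"fingers":0.055,"x":0,"y":0,"z":0,"rx":0,"ry":0,"rz":0},{"fingers":0.055,"x":0,"y":0,"z":0,"rx":0,"ry":0,"rz":0},{"fingers":0.055,"x":0,"y":0,"z":-0.02,"rx":0,"ry":0,"rz":0},{"fingers":0.06,"x":0,"y":0,"z":-0.05,"rx":0,"ry":0,"rz":0},{"fingers":0.06,"x":0,"y":0,"z":-0.05,"rx":0,"ry":0,"rz":0},{"fingers":0.06,"x":0,"y":0,"z":-0.05,"rx":0,"ry":0,"rz":0}]' >/dev/null
python3 -m jog '[{"fingers":0.06,"x":0.04,"y":-0.04,"z":0,"rx":0,"ry":0,"rz":0},{"fingers":0.06,"x":0.04,"y":-0.04,"z":0,"rx":0,"ry":0,"rz":0},{"fingers":0.06,"x":0.04,"y":-0.04,"z":0,"rx":0,"ry":0,"rz":0},{"fingers":0.06,"x":0.04,"y":-0.04,"z":0,"rx":0,"ry":0,"rz":0},{"fingers":0.06,"x":0.04,"y":-0.04,"z":0,"rx":0,"ry":0,"rz":0},{"fingers":0.06,"x":0.04,"y":-0.04,"z":0,"rx":0,"ry":0,"rz":0},{"fingers":0.06,"x":0,"y":0,"z":0,"rx":0,"ry":0,"rz":0}]'
python3 -c "
from h import *
p,d=r.grab_frame('top')
for b in blobs(p,d): print(*b)
cv2.imwrite('pics/t2.png',cv2.resize(p[150:260,60:360],None,fx=2.6,fy=2.6)[:,:,::-1])"
```

```text
clock: 36.33
tcp_pos: [0.2335, 0.6154, 0.1912]
orientation: [-2.21, -2.23, -0.0]
contact_force: [-0.9, -0.4, -0.6]
grip_width: 0.06
gripper_force: 0.0
red [330, 94] 792 -156 26 73 23 78.0 807
red [336, 163] 619 -163 42 104 34 10.7 640
red [169, 185] 568 240 56 104 33 90.6 616
yellow [429, 94] 781 -418 43 95 55 69.1 886
yellow [113, 225] 479 370 56 105 30 89.3 605
green [273, 225] 473 -9 43 103 32 161.8 473
green [169, 224] 478 237 56 103 33 89.3 534
blue [113, 187] 568 370 56 103 33 91.0 678
```

View pics/t2.png

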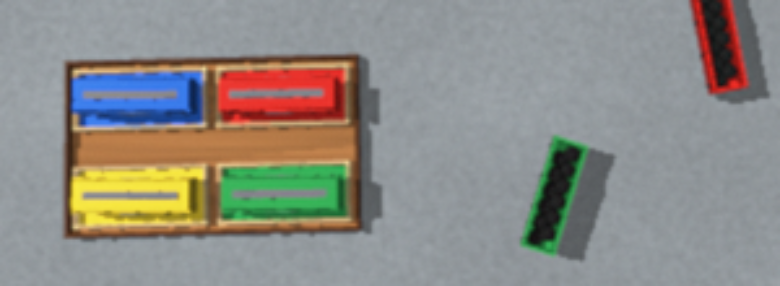

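All four vans sit in their own bays with roofs at 56 mm (8 + 48), within 2 mm of the bay centres. The open wagons at (336,163) and (273,225) have not moved.

```bash
python3 -c "
from bench import r
print(r.hand_in())"
```

```text
the job is handed in; nothing more can be done
None
```

All four vans are in the bays of their own colour, seated on the floor and released, the open wagons have not moved, and the job is handed in; the last picture confirms this, but the hand-in returned no verdict.

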